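# Square up a case panel in the assembly jig

### The job

Take the tallest of the three wooden panels from the slotted rack and stand it on its long edge in the slot of the assembly jig, centred between the jig's ends, and let go of it. Then pick up the metal square, stand its foot on the jig's base board and press it firmly into the corner, down on the board and heel against the panel, until both faces touch and the panel is flat against the jig's posts. Finish while still holding the square pressed there, and leave everything else where it is.

Things in the scene. Friction and masses are not known exactly. Their poses are not given: they have to be found in the camera images.
- jig: Assembly jig, fixed: grey base board 150 (x) x 170 (y) x 12 (z) mm, origin at the centre of its underside, z up. On its +y side two dark posts (29 mm wide in x, centred at x = -60.5 and +60.5, tops at z = 127), joined by a low rail (top at z = 62); posts and rail share a flat front face at y = +65 looking to -y.
- jig_slot (a point): Middle of the panel slot's floor: on the board's top (jig z = 12 mm) at jig x = 0, y = +59. Slot along jig x, 12 mm wide (y 53 to 65), between the posts' front face and two low lips, one opposite each post: 25 mm wide in x at x = +-57.5, y 43 to 53, tops at z = 34 and leaning away from the slot as a lead-in. Between the lips (x -45 to +45) is 90 mm of open board.
- jig_corner (a point): Corner to square up: meeting of the board's top with the -y face of the 8 mm panel when that is flat against the posts; jig x = 0, y = +57, z = 12 mm. The square's heel edge belongs here, its foot pointing to jig -y.
- rack: Grey plastic rack, fixed to the bench: base 124 (x) x 150 (y) x 10 (z) mm, origin at the centre of its underside. Three slots along x, at y = -50, 0 and +50 mm, each between pairs of ribs whose tops are 38 mm above the origin; slot 11 mm wide, slot floor 10 mm above the origin. One wooden panel stands on edge in each; which stands where changes.
- panel: The tallest wooden panel (loose, about 0.1 kg), 140 (x) x 8 (y) x 120 (z) mm, standing on its long edge in the rack. Origin at the centre of its lower edge. It overtops the two other panels by 48 mm.
- panel_center (a point): Centre of the tallest panel: 60 mm above its lower edge, 60 mm below its upper edge. Axes: x along its length, y through its 8 mm thickness, z up.
- panel_foot (a point): Centre of the tallest panel's lower edge.
- square: Metal square (loose, 0.3 kg) standing on its foot: foot 30 (x) x 80 (y) x 20 (z) mm, blade 14 (x) x 30 (y) mm rising to z = 135. Origin at the foot's underside, straight below the blade's axis. Foot from y = -65 to +15 mm, blade from y = -15 to +15. The heel face, pressed to the panel, is the flat +y side (y = +15) of foot and blade. Grip the blade across its 14 mm, near the top.
- square_center (a point): Point on the blade's axis 67.5 mm above the underside of the square's foot and 67.5 mm below the blade's top; 15 mm from the heel face. Same axes as the square.
- square_foot (a point): Point at the underside of the square's foot, straight below the blade's axis.
- blank_a_center (a point): Centre of a shorter wooden panel in the rack, 118 x 8 x 72 mm: bystander.
- blank_b_center (a point): Centre of the other shorter wooden panel in the rack, 106 x 8 x 72 mm: bystander.
- mouse: White computer mouse, 104 x 58 mm, 32 mm high: bystander, origin under its centre.
- driver: Screwdriver lying on the bench, 170 mm long: bystander.
- jar: Small amber glass jar, 52 mm across, 60 mm high: bystander, origin under its centre.
- transformer: Bare transformer, 54 x 46 x 48 mm: bystander, origin under its centre.
Things that resemble listed ones, but are neither listed nor needed, are in the scene too. Leave any red look-alike of the square alone. What is shaped like the panel but turquoise is not meant.

How it is judged (in metres and radians):
On the way, in this order (a step that is already met when the one before it is completed fails the run):
1. the tallest panel stands on edge in the jig's slot, let go (x of panel_foot in the frame of jig between -0.016 and 0.016 m and y of panel_foot in the frame of jig between 0.052 and 0.066 m and z of panel_foot in the frame of jig below 0.016 m and angle between panel's own z axis and vertical below 0.35 rad and angle between the x axis of panel and the x axis of jig, either way round below 0.08 rad and contact force between the fingers and panel below 0.1 N and linear speed of panel below 0.03 m/s), for 0.3 s.
2. the square is lifted clear of the bench in the gripper (height (world z) of square_foot above 0.02 m and contact force between the fingers and square above 1 N), for 0.1 s.
At the end, for the whole second after the job is handed in: Through the last second: panel in the slot (centred to 16 mm, lower edge to 4 mm), flat on the posts (2.5 mm, 0.03 rad); square upright to 0.025 rad, in line to 0.06 rad, foot on the board to 2.5 mm, pressing panel and board with over 2 N each; gripper holding it with over 2 N (x of panel_foot in the frame of jig between -0.016 and 0.016 m and y of panel_foot in the frame of jig between 0.052 and 0.066 m and z of panel_foot in the frame of jig below 0.016 m and y of panel_center in the frame of jig above 0.0585 m and angle between the z axis of panel and the z axis of jig, either way round below 0.03 rad and angle between the x axis of panel and the x axis of jig, either way round below 0.04 rad and angle between the z axis of square and the z axis of jig, either way round below 0.025 rad and angle between the y axis of square and the y axis of jig, either way round below 0.06 rad and z of square_foot in the frame of jig below 0.0145 m and y of square_foot in the frame of jig above 0.0385 m and contact force between square and panel above 2 N and contact force between square and jig above 2 N and contact force between the fingers and square above 2 N); the arm keeps its last pose, push and grip.
It fails at once if a shorter panel is disturbed (moved more than 30 mm) (distance of any of blank_a_center, blank_b_center from where it was at the start of the episode above 0.03 m).
It fails at once if another thing on the bench is disturbed (moved more than 30 mm) (distance of any of mouse, driver, jar, transformer from where it was at the start of the episode above 0.03 m).
It also fails if it takes over 64 s, if anything falls off the work surface, if the arm or the gripper's body presses on something with over 40 N, if the wrist force passes 120 N, or if a joint passes its speed limit or range.

### The arm

A 6-joint arm with a two-finger parallel gripper is mounted at the origin on the work surface. World frame = base frame: x ahead of the robot, y to its left, z up, the work surface at z = 0. Lengths are in m, angles in degrees, forces in N, time in s.
With the tool pointing down it reaches from about 0.4 to 0.825 m from the base axis. Payload 7 kg.
Tool frame: the origin (TCP) lies midway between the tips of the shut fingers; the grasp point (between the pads) lies 19 mm behind it; z points along the fingers, x is the direction in which the jaws open and shut, and the axes are right-handed (so a half turn about z gives the same grasp; the last joint's range is limited). The gripper opens to 88 mm and grips with 3 to 60 N. Pads are 19 mm wide; open, the fingers measure 130 mm over their backs; the gripper's body (78 mm by 193 mm) begins 47 mm behind the grasp point.
Start: joints at [-60.04, 20.546, 0.682, 0, -70.136, -16.507], TCP at [0.157, -0.656, 0.227] pointing down, gripper open.
Joint ranges: [-176.03, 176.03], [-82.01, 121.73], [-58.28, 71.71], [-173.87, 95.51], [-174.79, -0.11], [-173.66, 173.66]. Speed limits (degrees/s): [136.94, 136.94, 172.46, 180, 180, 180].

### API

Orientations are given as [roll, pitch, yaw] about the fixed x, y, z axes, in that order (R = Rz(yaw) Ry(pitch) Rx(roll)).
In Python, from plant import * gives the robot as it stands. The module is installed in compiled form; this text tells all that it offers.
- The arm moves only by the shell command python3 -m pendant 'ROWS' [OPENING]. ROWS is JSON, a list that holds one entry, the list of rows, each a list of 6 numbers: the shift along the world's x, y, z in mm, then the turn, a rotation vector about the world's x, y, z in degrees. A call has 1 to 10 rows; each row is the pose to reach, as a shift and turn from the pose commanded when the call began; what a row does not reach only later rows make up. A row lasts 1/8 s, in which the tool goes at most 62.5 mm and 10.7 degrees, less where a joint would pass 70% of its speed; a pose out of reach is approached as far as the arm can. A call with a gripper value outside its range is refused whole. OPENING is the closure, from -1 (fully open) to 1 (shut), set as the call begins (- or left out, the last holds). The fingers move at their own pace and stop on an object; the grip force is fixed at half the most. Time passes only in rows, so rows that repeat a pose let the fingers close. It gives the time, the measured TCP pose, the force and the opening at its end, in the units of the state.
- get_obs(): the state, without advancing time (a new reading comes with each control period).
- snapshot(name): name is "scene" or "top" or "wrist"; returns a dict with "pixels" (420x560x3 uint8, red, green, blue), "depth" (420x560 float32, m along the optical axis (not along the pixel's ray), 0 where there is no reading), "fx", "fy", "cx", "cy" (pixels), "pose" (4x4, takes a point from camera to world coordinates); the wrist camera has in their place "tool_from_camera" (4x4, takes a point from camera to tool coordinates, whose origin is the TCP and whose axes are the tool frame's). Camera axes: x right, y down, z forward; pixel columns grow to the right and rows downward; lengths in m; the calibration is good to about 2 mm. A picture is of the moment at which its call begins: read the wrist's pose just before it.
- close_job(): hands the job in, once; it reports no verdict.
The state is a dict: "clock": time; "joint_pos": joint angles; "qvel": joint speeds; "tau": joint torques, N m; "tool_pos": TCP position; "orientation": TCP orientation; "force": force on the tool from outside, world axes, zero at the start; "moment": the same for the moment, N m; "opening": finger opening in m.
Only numpy, scipy, OpenCV 4.12 (cv2) and the standard library are available. Lean on these libraries where they do the work, as an engineer would, in place of code of your own. Each camera call takes 0.05 s, during which the arm holds its last target. There are 200 camera calls.

## Working session

There is one attempt and no reset: what is moved stays moved. The work goes in short steps, Python scripts to look and compute and a shell command to move; the robot and the scene stay as the last step left them, time stands still between calls to the robot, and variables do not carry over. Pictures are saved under pics/ and viewed, about 8 in all and at most 12, crops included, and the job is handed in when it is done.

```bash
mkdir -p pics
cat > h.py <<'E'
from plant import *
import numpy as np, cv2, pickle
from scipy.spatial.transform import Rotation as R
def snap(n):
    o=get_obs(); s=snapshot(n)
    T=np.eye(4)
    if n=="wrist":
        T[:3,:3]=R.from_euler('xyz',o['orientation'],degrees=True).as_matrix(); T[:3,3]=o['tool_pos']; T=T@s['tool_from_camera']
    else: T=s['pose']
    s['T']=T; return s
def cloud(s):
    d=s['depth']; v,u=np.mgrid[:d.shape[0],:d.shape[1]]
    P=np.stack([(u-s['cx'])/s['fx']*d,(v-s['cy'])/s['fy']*d,d],-1)
    P=P@s['T'][:3,:3].T+s['T'][:3,3]; P[d<=0]=np.nan; return P
def save(s,f,crop=None,k=1):
    im=s['pixels'][...,::-1]
    if crop: r0,r1,c0,c1=crop; im=im[r0:r1,c0:c1]
    cv2.imwrite('pics/'+f,cv2.resize(im,None,fx=k,fy=k,interpolation=cv2.INTER_CUBIC))
E
python3 - <<'E'
from h import *
print(get_obs())
for n in("top","scene"):
    s=snap(n); pickle.dump(s,open(n+'.pkl','wb')); save(s,n+'.png',k=1.4); print(n,s['T'])
E
```

```text
{'clock': 0.0, 'joint_pos': array([-6.00405957e+01,  2.05920566e+01,  6.32901227e-01, -2.14402628e-02,
       -7.01380572e+01, -1.65066662e+01]), 'qvel': array([-0.1295714 , -0.0715037 ,  0.04207899, -0.05751325,  0.19035997,
       -0.07779772]), 'tau': array([ 8.39077416e-05, -5.82723105e+01,  2.93053025e+01,  6.99721992e+00,
        6.92199043e-03, -2.03359104e-04]), 'tool_pos': array([ 0.15688601, -0.6559847 ,  0.22560492]), 'orientation': array([-1.79991701e+02, -9.89331865e-02,  1.03445429e+02]), 'force': array([ 0.07959166, -0.34687   ,  0.10464112]), 'moment': array([-0.00319139, -0.01055656, -0.013185  ]), 'opening': 0.08753623290770707}
top [[ 0.0152941  -0.99624783  0.08518427  0.48371901]
 [-0.9998609  -0.01580502 -0.00532659 -0.02238671]
 [ 0.00665295 -0.08509095 -0.99635098  1.12406882]
 [ 0.          0.          0.          1.        ]]
scene [[ 0.85634141  0.43104489 -0.28439355  0.85898268]
 [ 0.51617472 -0.69783241  0.49658191 -0.55828201]
 [ 0.01559006 -0.57204041 -0.82007726  0.92670706]
 [ 0.          0.          0.          1.        ]]
```

View pics/top.png

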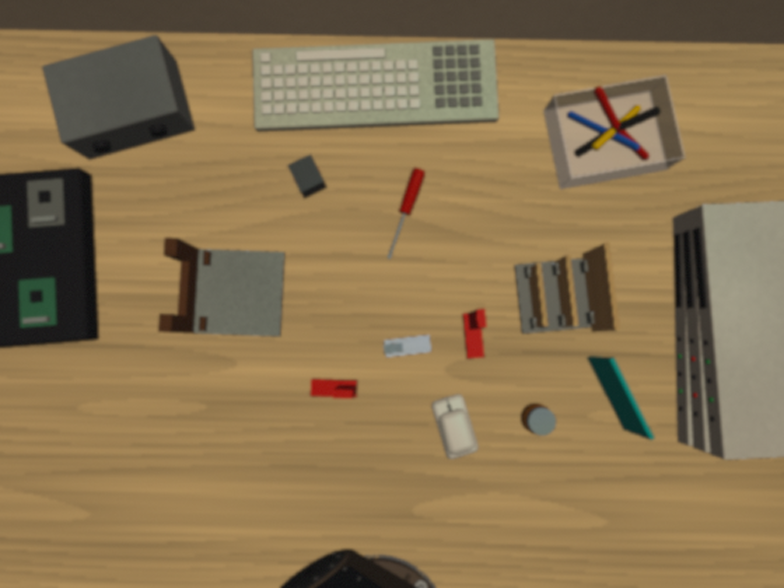

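View pics/scene.png

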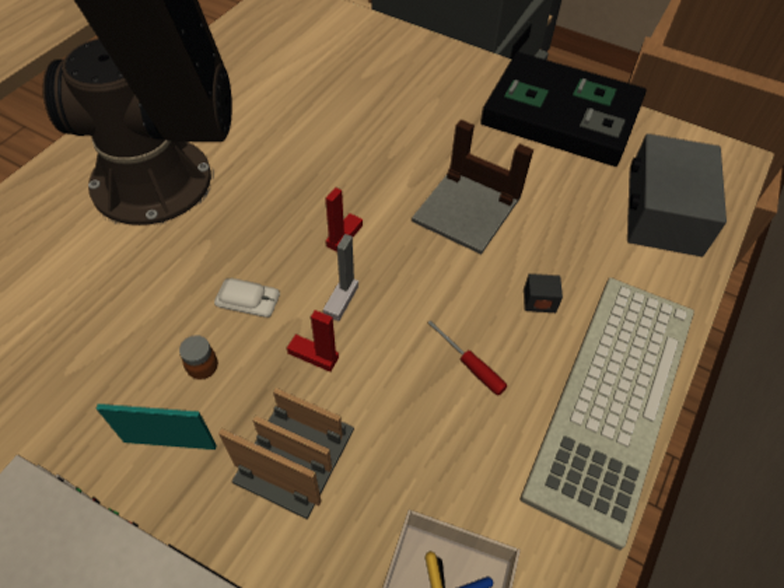

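The top view shows the jig at about (235,292) with posts to the left (+y). The rack is at (565,290), with the tallest panel in its right-hand slot at about (600,290). The grey square is at (407,346), with its blade to the left. The red look-alikes are at (475,333) and (333,388). Next I'll measure these from the depth data.

Run:
```python
from h import *
def rect(Q,name):
    r=cv2.minAreaRect((Q[:,:2]*1000).astype(np.float32)); print(name,len(Q),'c',np.round(r[0],1),'size',np.round(r[1],1),'ang',round(r[2],2),'z',np.round(np.percentile(Q[:,2],[5,50,95])*1000,1))
for n in("top","scene"):
    s=pickle.load(open(n+'.pkl','rb')); P=cloud(s); x,y,z=P[...,0],P[...,1],P[...,2]; p=s['pixels'].astype(int)
    def reg(x0,x1,y0,y1,z0,z1): return P[(x>x0)&(x<x1)&(y>y0)&(y<y1)&(z>z0)&(z<z1)]
    print(n)
    rect(reg(.35,.7,-.45,-.15,.112,.15),'tall top')
    rect(reg(.35,.7,-.40,-.15,.075,.095),'short tops')
    rect(reg(.35,.7,-.45,-.15,.005,.02),'rack base')
    rect(reg(.35,.7,.05,.4,.006,.018),'board')
    rect(reg(.35,.7,.05,.4,.115,.14),'posts')
    rect(reg(.35,.7,.05,.4,.055,.068),'rail')
    g=(p.max(-1)-p.min(-1)<35)
    for a,z0,z1 in(('sq foot',.012,.03),('sq blade',.12,.145)):
        m=(x>.33)&(x<.5)&(y>-.13)&(y<.03)&(z>z0)&(z<z1)&g; rect(P[m],a)
    m=(x>.3)&(x<.5)&(y>-.25)&(y<.15)&(z>.03)&(z<.15)&(p[...,0]>p[...,1]+60); rect(P[m],'red')
    # bench check
    m=(x>.3)&(x<.45)&(y>.05)&(y<.3)&(z<.01); print('bench z',np.nanmedian(z[m]))
```

```text
top
tall top 774 c [ 474.7 -280.7] size [306.3 234.1] ang 12.48 z [114.2 123.2 135.4]
short tops 686 c [ 500.8 -267.6] size [259.5 222.9] ang 9.95 z [76.1 82.5 92.3]
rack base 1848 c [ 524.  -298.5] size [347.  296.8] ang 0.08 z [ 5.4 10.6 18.6]
board 3727 c [533.2 232.4] size [345.5 348.1] ang 3.89 z [ 8.6 12.6 16.1]
posts 365 c [481.5 230.6] size [382.1 126.4] ang 49.53 z [118.6 127.8 136.6]
rail 324 c [571.3 334.9] size [ 19.9 148.8] ang 89.25 z [56.7 62.2 66. ]
sq foot 570 c [413.2 -75.7] size [194.9  80.5] ang 24.12 z [16.  20.7 27.9]
sq blade 87 c [476.3 -21.1] size [13.7 29.4] ang 7.86 z [132.9 135.5 138.3]
red 143 c [404.8  55.6] size [29.4 13.6] ang 89.56 z [ 40.1 134.3 137.8]
bench z 0.0007861436228611129
scene
tall top 1053 c [ 474.8 -280.3] size [306.9 234.7] ang 12.75 z [113.7 123.  134. ]
short tops 972 c [ 510.9 -269.5] size [245.9 225.3] ang 9.07 z [76.  81.4 93. ]
rack base 2240 c [ 524.4 -289.7] size [348.  279.5] ang 0.03 z [ 6.4 10.1 19. ]
board 2462 c [537.  191.7] size [307.2 286.4] ang 3.97 z [ 8.4 11.7 15.5]
posts 276 c [481.8 232.4] size [382.  125.8] ang 49.89 z [116.2 125.9 134.5]
rail 283 c [488.  231.2] size [376.2 114.4] ang 49.8 z [56.1 61.1 66.5]
sq foot 508 c [429.2 -87.8] size [194.3  74.5] ang 36.61 z [14.7 19.6 28.8]
sq blade 100 c [477.  -20.9] size [13.6 33.1] ang 6.12 z [122.  133.1 136. ]
red 72 c [436.2  18.6] size [ 26.8 124.4] ang 38.94 z [ 44.6 133.7 137.1]
bench z -0.0003481768093904769
```

Run:
```python
from h import *
for n in("top","scene"):
    s=pickle.load(open(n+'.pkl','rb')); P=cloud(s); x,y,z=P[...,0],P[...,1],P[...,2]
    print(n)
    def comp(name,x0,x1,y0,y1,z0,z1,k=1):
        m=((x>x0)&(x<x1)&(y>y0)&(y<y1)&(z>z0)&(z<z1)).astype(np.uint8)
        c,l,st,_=cv2.connectedComponentsWithStats(m)
        for i in (1+np.argsort(-st[1:,4])[:k]):
            Q=P[l==i]; r=cv2.minAreaRect((Q[:,:2]*1000).astype(np.float32))
            print(name,len(Q),'c',np.round(r[0],1),'size',np.round(r[1],1),'ang',round(r[2],2),'z',np.round(np.percentile(Q[:,2],[5,50,95])*1000,1))
    comp('tall',.35,.7,-.45,-.15,.115,.15,3)
    comp('short',.35,.7,-.45,-.15,.074,.10,3)
    comp('rackb',.35,.7,-.45,-.15,.005,.016)
    comp('board',.35,.7,.05,.4,.006,.018)
    comp('posts',.35,.7,.05,.4,.115,.14,3)
    comp('rail',.35,.7,.05,.4,.055,.068,2)
    comp('lips',.35,.7,.05,.4,.025,.036,3)
    comp('foot',.43,.52,-.13,.03,.012,.03,2)
    comp('bladetop',.43,.52,-.13,.03,.12,.145,2)
    comp('allobj>.03',.3,.75,-.45,.4,.03,.2,14)
```

```text
top
tall 365 c [ 579.6 -364.8] size [138.8  10.8] ang 5.99 z [117.7 129.  133.1]
tall 249 c [ 407. -396.] size [129.2  10. ] ang 27.03 z [116.2 120.2 123. ]
tall 105 c [ 524.9 -158.2] size [29.7 14.6] ang 7.15 z [119.3 134.7 137.9]
short 229 c [ 578.5 -361.7] size [139.3   3.8] ang 5.84 z [75.5 86.9 98.2]
short 221 c [ 575.9 -315.4] size [117.1   9.8] ang 6.36 z [75.4 81.7 85.2]
short 189 c [ 567.8 -266.2] size [105.4   9.8] ang 6.4 z [76.2 81.9 85.3]
rackb 1386 c [ 575.1 -300.8] size [132.2 124.4] ang 6.19 z [ 7.  10.5 13.9]
board 3624 c [570.6 252.3] size [153.  153.2] ang 88.84 z [ 9.1 12.6 16. ]
posts 149 c [630.9 335.2] size [29.  21.7] ang 1.1 z [117.4 127.1 130.2]
posts 147 c [510.4 337.3] size [21.1 29. ] ang 87.33 z [118.7 127.2 130.4]
posts 69 c [404.6  60.2] size [13.2 19.9] ang 0.65 z [133.1 135.5 138.2]
rail 324 c [571.3 334.9] size [ 19.9 148.8] ang 89.25 z [56.7 62.2 66. ]
lips 76 c [582.6 326.3] size [  2.8 122.4] ang 88.51 z [26.1 31.7 35.3]
lips 37 c [512.3 310.6] size [10.1 24.2] ang 89.86 z [25.6 28.7 34.7]
lips 31 c [628. 308.] size [22.4 10.3] ang 4.14 z [25.2 2
[... 3000 characters left out ...]
3.2 82.4]
allobj>.03 483 c [ 360.3 -271.1] size [46.9 48.3] ang 27.95 z [32.2 58.1 61.4]
allobj>.03 462 c [ 525.6 -158.7] size [31.5 17.2] ang 6.48 z [ 37.4  97.  135.5]
allobj>.03 389 c [404.7  55.3] size [17.  34.1] ang 0.2 z [ 36.8  93.7 134.7]
allobj>.03 366 c [476.3 -21. ] size [16.6 34.9] ang 9.98 z [ 37.8  95.9 135.1]
allobj>.03 244 c [ 336.3 -133.8] size [65.2 42.6] ang 15.07 z [30.2 31.5 33.7]
allobj>.03 30 c [745.1 138.9] size [20.7  9.2] ang 88.31 z [32.7 46.5 49.4]
allobj>.03 13 c [627.8 308. ] size [22.3  5.5] ang 2.47 z [30.7 32.2 34.6]
allobj>.03 9 c [511.7 310. ] size [ 5.6 20.4] ang 87.99 z [32.  33.4 36.1]
allobj>.03 1 c [748.6 128.5] size [0. 0.] ang 0.0 z [30.5 30.5 30.5]
```

```bash
python3 - <<'E'
from h import *
for n in("top","scene"):
    s=pickle.load(open(n+'.pkl','rb')); P=cloud(s); x,y,z=P[...,0],P[...,1],P[...,2]
    m=(y<-.43)&(x>.2)&(x<.9)&(z>.05)
    Q=P[m]; print(n,np.round(np.percentile(Q,[1,50,99],axis=0)*1000)); 
    m=(y>.36)&(x>.25)&(x<.9)&(z>.03); Q=P[m]; print(np.round(np.percentile(Q,[1,50,99],axis=0)*1000))
E
python3 -m pendant '[[[20,60,15,0,0,0],[40,120,30,0,0,0],[60,180,40,0,0,-2],[90,230,40,0,0,-4],[140,260,40,0,0,-6],[190,275,40,0,0,-7.4],[240,285,40,0,0,-7.4],[300,288,40,0,0,-7.4],[360,291,40,0,0,-7.4],[410,291,40,0,0,-7.4]]]' -0.3
```

```text
top [[ 320. -633.   54.]
 [ 527. -554.  135.]
 [ 874. -451.  140.]]
[[477. 368.  33.]
 [682. 545.  52.]
 [897. 652. 103.]]
scene [[ 324. -638.  116.]
 [ 454. -562.  135.]
 [ 629. -512.  138.]]
[[ 476.  369.   32.]
 [ 699.  570.   51.]
 [ 897. 1141.  102.]]
clock: 1.35
tool_pos: [0.569, -0.3648, 0.2658]
orientation: [-180.0, -0.0, 96.1]
force: [0.2, -0.4, 0.4]
opening: 0.057
```

Run:
```python
from h import *
s=snap("wrist"); save(s,'w1.png'); P=cloud(s);x,y,z=P[...,0],P[...,1],P[...,2]
print(get_obs()['tool_pos'],s['tool_from_camera'])
m=((x>.45)&(x<.7)&(y>-.42)&(y<-.33)&(z>.115)&(z<.145)).astype(np.uint8)
c,l,st,_=cv2.connectedComponentsWithStats(m); i=1+np.argmax(st[1:,4]); Q=P[l==i]
print(len(Q),cv2.minAreaRect((Q[:,:2]*1000).astype(np.float32)),np.percentile(Q[:,2],[5,50,95]))
```

```text
[ 0.57358553 -0.36473734  0.26395466] [[ 9.99999917e-01  1.40511719e-05  4.07342383e-04  2.24540624e-04]
 [-1.27381558e-04  9.60118118e-01  2.79594678e-01 -7.64108312e-02]
 [-3.87168169e-04 -2.79594707e-01  9.60118040e-01 -1.59208282e-01]
 [ 0.00000000e+00  0.00000000e+00  0.00000000e+00  1.00000000e+00]]
1024 ((579.0166015625, -365.5179748535156), (139.3778839111328, 7.135381698608398), 6.177518844604492) [0.12979389 0.13104569 0.13215651]
```

View pics/w1.png

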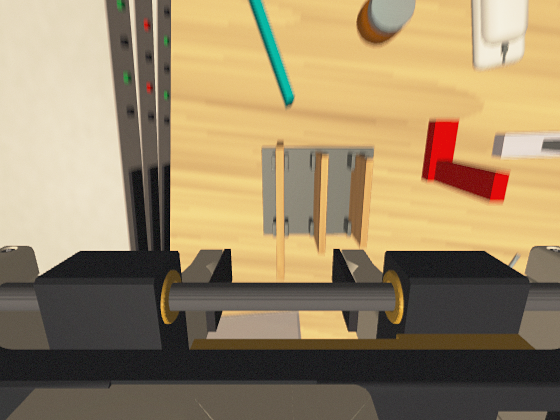

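The tallest panel lies midway between the fingers, at image column 281.

```bash
python3 -m pendant '[[[6,0,-50,0,0,0],[12,0,-100,0,0,0],[12,0,-140,0,0,0],[12,0,-165,0,0,0],[12,0,-175,0,0,0],[12,0,-175,0,0,0],[12,0,-175,0,0,0]]]' && python3 -m pendant '[[[0,0,0,0,0,0],[0,0,0,0,0,0],[0,0,0,0,0,0],[0,0,0,0,0,0],[0,0,0,0,0,0],[0,0,0,0,0,0]]]' 1
```

```text
clock: 2.28
tool_pos: [0.5798, -0.3658, 0.093]
orientation: [179.9, 0.1, 96.1]
force: [1.4, -0.2, 0.6]
opening: 0.0571
clock: 3.02
tool_pos: [0.579, -0.3655, 0.0915]
orientation: [-180.0, -0.0, 96.1]
force: [-0.4, 0.6, 0.5]
opening: 0.008
```

```bash
python3 -m pendant '[[[0,0,10,0,0,0],[0,0,40,0,0,0],[0,0,80,0,0,0],[0,0,125,0,0,0],[0,0,160,0,0,0],[0,30,165,0,0,0],[0,80,165,0,0,0],[0,135,165,0,0,0],[-2,190,165,0,0,-2],[-2,245,165,0,0,-4]]]' && python3 -m pendant '[[[0,55,0,0,0,-1],[-2,110,0,0,0,-3.1],[-5,165,0,0,0,-3.1],[-6.6,220,0,0,0,-3.1],[-6.6,275,0,0,0,-3.1],[-6.6,330,0,0,0,-3.1],[-6.6,385,0,0,0,-3.1],[-6.6,425,0,0,0,-3.1],[-6.6,439,0,0,0,-3.1],[-6.6,439,0,0,0,-3.1]]]'
python3 - <<'E'
from h import *
import time
s=snap("wrist"); save(s,'w2.png'); P=cloud(s);x,y,z=P[...,0],P[...,1],P[...,2]
o=get_obs();print(o['clock'],o['tool_pos'],o['orientation'],o['opening'])
pickle.dump(s,open('w2.pkl','wb'))
E
```

```text
clock: 4.28
tool_pos: [0.5767, -0.1188, 0.2574]
orientation: [179.9, -0.0, 92.0]
force: [1.1, 0.8, -0.1]
opening: 0.0082
clock: 5.52
tool_pos: [0.5702, 0.319, 0.2565]
orientation: [-180.0, 0.0, 89.0]
force: [0.4, -0.2, -1.9]
opening: 0.0081
5.575 [0.57028475 0.31816507 0.25669196] [-1.79989113e+02  1.57290662e-02  8.89675296e+01] 0.007555213988985596
```

View pics/w2.png

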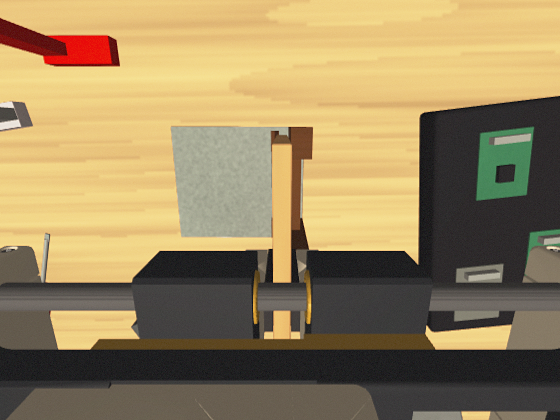

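The panel is held straight above the jig, at columns 273-292. The near post is visible on its +y side at (300,142).

Run:
```python
from h import *
s=pickle.load(open('w2.pkl','rb')); P=cloud(s);x,y,z=P[...,0],P[...,1],P[...,2]
m=(x>.48)&(x<.6)&(y>.29)&(y<.35)&(z>.28)&(z<.31)
Q=P[m]; print('panel top',len(Q),cv2.minAreaRect((Q[:,:2]*1000).astype(np.float32)),np.median(Q[:,2]))
m=(x>.42)&(x<.6)&(y>.31)&(y<.37)&(z>.122)&(z<.133)
Q=P[m]; print('post top',len(Q),cv2.minAreaRect((Q[:,:2]*1000).astype(np.float32)),np.median(Q[:,2]))
for r in range(125,240,15):
    print(r,[(c,np.round(P[r,c]*1000).tolist()) for c in range(270,316,5)])
m=(x>.4)&(x<.7)&(y>.15)&(y<.305)&(z>.005)&(z<.02)
Q=P[m]; print('board',cv2.minAreaRect((Q[:,:2]*1000).astype(np.float32)),Q[:,1].min())
```

```text
panel top 4051 ((545.0962524414062, 317.7379150390625), (88.87356567382812, 22.78135871887207), 6.637640953063965) 0.296051875970852
post top 697 ((509.7992858886719, 338.6039733886719), (19.527578353881836, 28.927160263061523), 89.49413299560547) 0.1281675454115404
125 [(270, [493.0, 305.0, 2.0]), (275, [493.0, 312.0, 1.0]), (280, [493.0, 318.0, 2.0]), (285, [493.0, 325.0, 2.0]), (290, [493.0, 331.0, -0.0]), (295, [493.0, 338.0, 1.0]), (300, [494.0, 345.0, 1.0]), (305, [494.0, 351.0, 1.0]), (310, [494.0, 357.0, 2.0]), (315, [494.0, 364.0, 2.0])]
140 [(270, [511.0, 305.0, 13.0]), (275, [500.0, 317.0, 266.0]), (280, [500.0, 320.0, 266.0]), (285, [500.0, 322.0, 266.0]), (290, [508.0, 328.0, 110.0]), (295, [507.0, 333.0, 128.0]), (300, [507.0, 337.0, 128.0]), (305, [507.0, 342.0, 128.0]), (310, [507.0, 346.0, 127.0]), (315, [513.0, 364.0, 1.0])]
155 [(270, [530.0, 305.0, 12.0]), (275, [505.0, 318.0, 296.0]), (280, [505.0, 320.0, 296.0]), (285, [505.0, 322.0, 296.0]), (290, [505.0, 324.0, 296.0]), (295, [520.0, 332.0, 129.0]), (300, [520.0, 337.0, 129.0]), (305, [521.0, 342.0, 128.0]), (
[... 965 characters left out ...]
02.0, 13.0]), (275, [529.0, 317.0, 296.0]), (280, [529.0, 319.0, 297.0]), (285, [529.0, 321.0, 296.0]), (290, [529.0, 323.0, 296.0]), (295, [598.0, 335.0, 63.0]), (300, [613.0, 344.0, 12.0]), (305, [616.0, 352.0, 2.0]), (310, [616.0, 359.0, 2.0]), (315, [616.0, 366.0, 1.0])]
230 [(270, [633.0, 302.0, 15.0]), (275, [535.0, 317.0, 296.0]), (280, [536.0, 319.0, 295.0]), (285, [536.0, 321.0, 296.0]), (290, [536.0, 323.0, 296.0]), (295, [617.0, 335.0, 64.0]), (300, [617.0, 341.0, 63.0]), (305, [638.0, 352.0, 2.0]), (310, [638.0, 359.0, 2.0]), (315, [639.0, 366.0, 1.0])]
board ((568.9893798828125, 240.83294677734375), (128.34222412109375, 149.41456604003906), 89.02532196044922) 0.17599838977391077
```

```bash
python3 -m pendant '[[[0,0,-40,0,0,0],[0,0,-80,0,0,0],[0,0,-115,0,0,0],[0,0,-130,0,0,0],[0,0,-130,0,0,0],[0,0,-130,0,0,0]]]' && python3 -m pendant '[[[0,1,0,0,0,0],[0,1,0,0,0,0],[0,2,0,0,0,0],[0,2,0,0,0,0]]]'  && python3 -m pendant '[[[0,1,0,0,0,0],[0,1,0,0,0,0],[0,2,0,0,0,0],[0,2,0,0,0,0]]]'
```

```text
clock: 6.32
tool_pos: [0.5714, 0.3188, 0.1284]
orientation: [179.9, -0.1, 88.9]
force: [-0.7, -0.9, -1.9]
opening: 0.0082
clock: 6.82
tool_pos: [0.5704, 0.3207, 0.1267]
orientation: [180.0, -0.0, 89.0]
force: [-0.3, 0.4, -0.9]
opening: 0.0079
clock: 7.32
tool_pos: [0.5704, 0.3226, 0.1265]
orientation: [-180.0, 0.0, 89.0]
force: [-0.6, -0.9, -0.7]
opening: 0.0084
```

```bash
python3 -m pendant '[[[0,1,0,0,0,0],[0,1,0,0,0,0],[0,1,0,0,0,0]]]' && python3 -m pendant '[[[0,1,0,0,0,0],[0,1,0,0,0,0],[0,1,0,0,0,0]]]'
```

```text
clock: 7.7
tool_pos: [0.5704, 0.3232, 0.1265]
orientation: [-180.0, 0.0, 88.9]
force: [0.6, -2.2, -0.4]
opening: 0.008
clock: 8.07
tool_pos: [0.5704, 0.3232, 0.1265]
orientation: [-180.0, 0.1, 88.9]
force: [1.5, -6.1, 0.1]
opening: 0.0082
```

```bash
python3 -m pendant '[[[0,-3.5,0,0,0,0],[0,-3.5,-3,0,0,0],[0,-3.5,-10,0,0,0],[0,-3.5,-18,0,0,0],[0,-3.5,-25,0,0,0],[0,-3.5,-30,0,0,0],[0,-3.5,-30,0,0,0],[0,-3.5,-30,0,0,0]]]' && python3 -m pendant '[[[0,0,-1,0,0,0],[0,0,-2,0,0,0],[0,0,-2.5,0,0,0],[0,0,-2.5,0,0,0]]]'
```

```text
clock: 9.07
tool_pos: [0.5705, 0.3212, 0.0968]
orientation: [180.0, -0.0, 89.0]
force: [-0.3, 0.2, -0.5]
opening: 0.0078
clock: 9.57
tool_pos: [0.5704, 0.321, 0.094]
orientation: [-180.0, 0.0, 89.0]
force: [-0.7, 0.7, -1.3]
opening: 0.0078
```

```bash
python3 -m pendant '[[[0,0,-1,0,0,0],[0,0,-1.5,0,0,0],[0,0,-1.5,0,0,0]]]'
```

```text
clock: 9.95
tool_pos: [0.5706, 0.3211, 0.0935]
orientation: [180.0, -0.0, 89.0]
force: [-1.2, -0.7, 4.9]
opening: 0.0079
```

```bash
python3 -m pendant '[[[0,1,0.5,0,0,0],[0,2,0.5,0,0,0],[0,2.3,0.5,0,0,0],[0,2.3,0.5,0,0,0]]]' && python3 -m pendant '[[[0,0,0,0,0,0],[0,0,0,0,0,0],[0,0,0,0,0,0],[0,0,0,0,0,0],[0,0,10,0,0,0],[0,0,50,0,0,0],[0,0,100,0,0,0],[0,0,150,0,0,0],[0,0,150,0,0,0]]]' -0.3
python3 - <<'E'
from h import *
s=snap("wrist"); save(s,'w3.png'); pickle.dump(s,open('w3.pkl','wb')); P=cloud(s);x,y,z=P[...,0],P[...,1],P[...,2]
o=get_obs();print(o['clock'],o['tool_pos'])
for r in range(150,240,15):
    print(r,[(c,np.round(P[r,c]*1000).tolist()) for c in range(260,310,5)])
s=snap("top"); save(s,'t2.png',(150,290,80,400),2.4)
E
```

```text
clock: 10.45
tool_pos: [0.5706, 0.3228, 0.0935]
orientation: [180.0, 0.0, 89.0]
force: [-1.3, -3.8, 5.1]
opening: 0.0082
clock: 11.58
tool_pos: [0.5724, 0.3246, 0.2493]
orientation: [179.6, -0.3, 89.0]
force: [0.0, 0.6, -0.5]
opening: 0.0573
11.625 [0.57118324 0.32403269 0.2462754 ]
150 [(260, [527.0, 300.0, 11.0]), (265, [527.0, 306.0, 14.0]), (270, [527.0, 312.0, 14.0]), (275, [518.0, 321.0, 133.0]), (280, [518.0, 325.0, 134.0]), (285, [518.0, 330.0, 128.0]), (290, [518.0, 334.0, 128.0]), (295, [518.0, 339.0, 128.0]), (300, [519.0, 343.0, 128.0]), (305, [519.0, 348.0, 127.0])]
165 [(260, [546.0, 299.0, 13.0]), (265, [546.0, 305.0, 13.0]), (270, [546.0, 312.0, 14.0]), (275, [531.0, 320.0, 133.0]), (280, [531.0, 325.0, 133.0]), (285, [540.0, 330.0, 63.0]), (290, [540.0, 336.0, 64.0]), (295, [541.0, 342.0, 63.0]), (300, [549.0, 351.0, 1.0]), (305, [549.0, 358.0, 1.0])]
180 [(260, [566.0, 298.0, 13.0]), (265, [566.0, 305.0, 12.0]), (270, [566.0, 311.0, 13.0]), (275, [545.0, 320.0, 132.0]), (280, [545.0, 325.0, 133.0]), (285, [557.0, 330.0, 63.0]), (290, [557.0, 336.0, 63.0]), (295, [56
[... 260 characters left out ...]
0, [575.0, 336.0, 63.0]), (295, [587.0, 344.0, 13.0]), (300, [590.0, 351.0, 2.0]), (305, [590.0, 358.0, 1.0])]
210 [(260, [607.0, 297.0, 12.0]), (265, [607.0, 303.0, 14.0]), (270, [607.0, 310.0, 14.0]), (275, [573.0, 319.0, 132.0]), (280, [573.0, 324.0, 132.0]), (285, [593.0, 330.0, 64.0]), (290, [593.0, 335.0, 64.0]), (295, [607.0, 344.0, 14.0]), (300, [611.0, 351.0, 1.0]), (305, [611.0, 358.0, 2.0])]
225 [(260, [628.0, 296.0, 13.0]), (265, [628.0, 303.0, 14.0]), (270, [621.0, 310.0, 33.0]), (275, [588.0, 319.0, 133.0]), (280, [588.0, 324.0, 133.0]), (285, [611.0, 329.0, 64.0]), (290, [612.0, 335.0, 63.0]), (295, [617.0, 342.0, 49.0]), (300, [633.0, 351.0, 1.0]), (305, [633.0, 358.0, 1.0])]
```

View pics/w3.png

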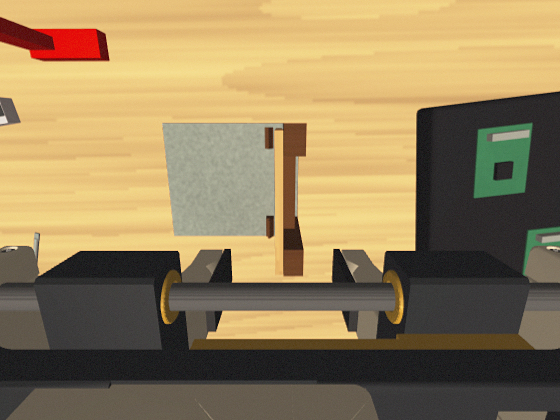

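The panel is upright against the posts, at columns 274-283, and released. Next is the square.

```bash
python3 -m pendant '[[[-5,-20,0,0,0,10],[-15,-60,0,0,0,20],[-25,-105,0,0,0,30],[-35,-150,0,0,0,40],[-50,-195,0,0,0,50],[-65,-240,0,0,0,60],[-80,-280,0,0,0,70],[-90,-320,0,0,0,80],[-94,-345,0,0,0,90],[-94,-345,0,0,0,98.8]]]' && python3 -m pendant '[[[0,0,0,0,0,0],[0,0,0,0,0,0]]]'
python3 - <<'E'
from h import *
s=snap("wrist"); save(s,'w4.png'); P=cloud(s);x,y,z=P[...,0],P[...,1],P[...,2]
o=get_obs();print(o['clock'],o['tool_pos'],o['orientation'],o['joint_pos'])
for z0,z1,n in((.125,.145,'blade'),(.012,.028,'foot')):
    m=((x>.44)&(x<.52)&(y>-.13)&(y<.03)&(z>z0)&(z<z1)).astype(np.uint8)
    c,l,st,_=cv2.connectedComponentsWithStats(m); i=1+np.argmax(st[1:,4]); Q=P[l==i]
    print(n,len(Q),cv2.minAreaRect((Q[:,:2]*1000).astype(np.float32)),np.median(Q[:,2]))
E
```

```text
clock: 12.92
tool_pos: [0.4752, -0.0234, 0.2421]
orientation: [-180.0, -0.1, -172.1]
force: [0.4, 0.2, -0.0]
opening: 0.0572
clock: 13.18
tool_pos: [0.4761, -0.0215, 0.2425]
orientation: [-180.0, -0.1, -172.4]
force: [-0.5, -0.3, -0.5]
opening: 0.0572
13.225 [ 0.47624782 -0.02145931  0.24263304] [-1.79992849e+02 -5.09374223e-02 -1.72381600e+02] [ 2.11392527e+01  8.97437303e-01 -2.19003512e+01 -5.37455587e-03
 -6.72534091e+01 -1.35187695e+01]
blade 539 ((475.9830322265625, -20.583614349365234), (13.848628997802734, 29.725244522094727), 7.346962928771973) 0.13602140726377354
foot 1225 ((479.6021423339844, -44.89236068725586), (29.469667434692383, 78.40171813964844), 7.745875835418701) 0.02120171631051687
```

View pics/w4.png

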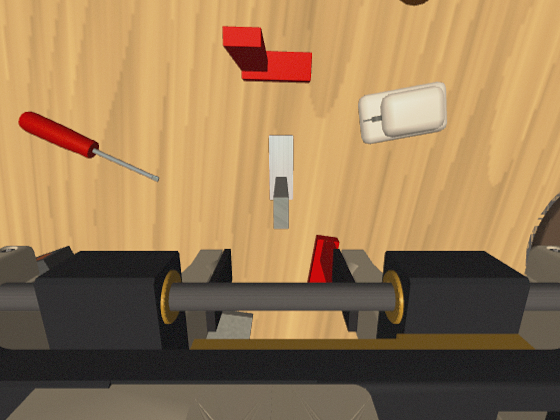

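```bash
python3 -m pendant '[[[0,0,-50,0,0,0],[0,0.3,-100,0,0,0],[0,0.3,-140,0,0,0],[0,0.3,-159,0,0,0.2],[0,0.3,-159,0,0,0.2],[0,0.3,-159,0,0,0.2]]]' && python3 -m pendant '[[[0,0,0,0,0,0],[0,0,0,0,0,0],[0,0,0,0,0,0],[0,0,0,0,0,0],[0,0,0,0,0,0],[0,0,0,0,0,0]]]' 1 && python3 -m pendant '[[[0,0,5,0,0,0],[0,0,30,0,0,0],[0,0,70,0,0,0],[0,0,110,0,0,0],[0,0,150,0,0,0],[0,0,170,0,0,0],[0,0,170,0,0,0]]]'
```

```text
clock: 13.98
tool_pos: [0.4771, -0.021, 0.0848]
orientation: [-180.0, 0.1, -172.1]
force: [0.6, 0.5, 0.9]
opening: 0.0569
clock: 14.72
tool_pos: [0.4765, -0.0214, 0.0841]
orientation: [-180.0, 0.0, -172.0]
force: [0.2, 0.0, 0.6]
opening: 0.014
clock: 15.6
tool_pos: [0.4769, -0.0212, 0.2554]
orientation: [180.0, 0.2, -172.0]
force: [-0.2, -0.4, -3.9]
opening: 0.0139
```

```bash
python3 -m pendant '[[[10,30,0,0,0,-2],[25,80,0,0,0,-5],[40,130,0,0,0,-8],[55,180,0,0,0,-9],[70,230,0,0,0,-9],[85,275,0,0,0,-9],[93,300,0,0,0,-9],[94,306,0,0,0,-9],[94,306,-30,0,0,-9],[94,306,-70,0,0,-9]]]' && python3 -m pendant '[[[0,0,-40,0,0,0],[0,0,-70,0,0,0],[0,0,-80,0,0,0],[0,0,-80,0,0,0],[0,0,-80,0,0,0]]]'
python3 - <<'E'
from h import *
s=snap("wrist"); save(s,'w5.png'); pickle.dump(s,open('w5.pkl','wb')); P=cloud(s)
o=get_obs();print(o['clock'],o['tool_pos'],o['orientation'],o['force'])
s=snap("scene"); save(s,'s2.png',(70,220,260,420),4)
E
```

```text
clock: 16.85
tool_pos: [0.5702, 0.2842, 0.1831]
orientation: [180.0, 0.0, 178.9]
force: [-0.3, 1.2, -3.3]
opening: 0.014
clock: 17.48
tool_pos: [0.5712, 0.285, 0.1055]
orientation: [179.9, 0.1, 179.0]
force: [0.4, -0.3, -1.8]
opening: 0.014
17.525 [0.57111839 0.28510089 0.10558048] [1.79914572e+02 1.05526910e-01 1.78958612e+02] [-0.28987775  0.39486086 -3.56154855]
```

View pics/s2.png

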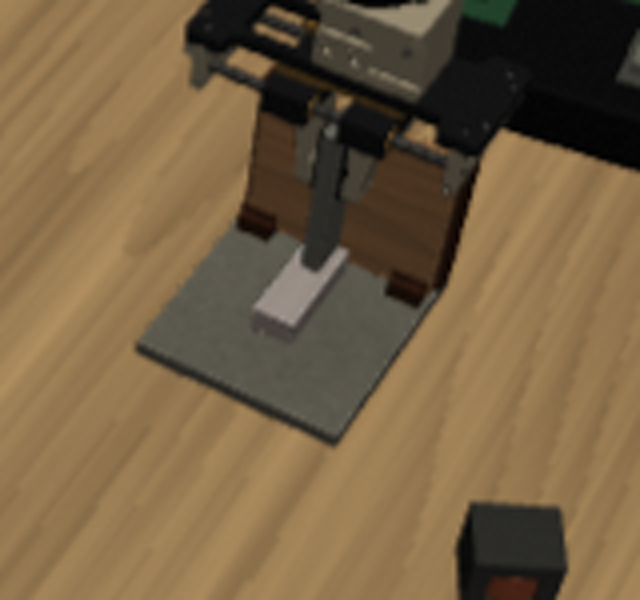

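View pics/w5.png

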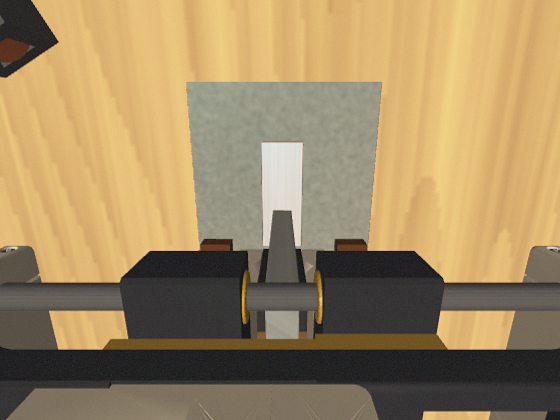

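```bash
python3 -m pendant '[[[0,5,-2,0,0,0],[0,10,-5,0,0,0],[0,14,-6.5,0,0,0],[0,16,-6.5,0,0,0],[0,16,-6.5,0,0,0],[0,16,-6.5,0,0,0]]]' && python3 -m pendant '[[[0,1,0,0,0,0],[0,1.5,0,0,0,0],[0,2,0,0,0,0],[0,2,0,0,0,0]]]'&& python3 -m pendant '[[[0,0.5,0,0,0,0],[0,1,0,0,0,0],[0,1,0,0,0,0]]]'
```

```text
clock: 18.32
tool_pos: [0.5704, 0.3006, 0.0976]
orientation: [-180.0, 0.0, 179.0]
force: [-0.6, -0.4, -2.4]
opening: 0.014
clock: 18.82
tool_pos: [0.5704, 0.3027, 0.0976]
orientation: [180.0, 0.0, 179.0]
force: [-0.8, -0.0, -2.1]
opening: 0.0139
clock: 19.2
tool_pos: [0.5704, 0.3035, 0.0976]
orientation: [-180.0, -0.0, 179.0]
force: [-0.1, -0.7, -1.1]
opening: 0.0138
```

Now I'll press down onto the board.

```bash
python3 -m pendant '[[[0,0,-0.5,0,0,0],[0,0,-1,0,0,0],[0,0,-1.5,0,0,0],[0,0,-1.5,0,0,0]]]' && python3 -m pendant '[[[0,0,-0.5,0,0,0],[0,0,-1,0,0,0],[0,0,-1,0,0,0],[0,0,-1,0,0,0]]]'
```

```text
clock: 19.7
tool_pos: [0.5704, 0.3036, 0.0962]
orientation: [-180.0, 0.0, 179.0]
force: [-0.8, -0.9, -0.6]
opening: 0.0141
clock: 20.2
tool_pos: [0.5705, 0.3036, 0.0961]
orientation: [180.0, 0.0, 179.0]
force: [-3.4, -2.4, 7.0]
opening: 0.0135
```

```bash
python3 -m pendant '[[[0,0.5,0,0,0,0],[0,1,0,0,0,0],[0,1,0,0,0,0],[0,1,0,0,0,0]]]' && python3 -m pendant '[[[0,0.5,-0.5,0,0,0],[0,1,-0.5,0,0,0],[0,1.5,-0.5,0,0,0],[0,1.5,-0.5,0,0,0]]]'
```

```text
clock: 20.7
tool_pos: [0.5704, 0.3036, 0.0961]
orientation: [-179.9, 0.0, 178.9]
force: [-3.0, -6.8, 7.4]
opening: 0.0138
clock: 21.2
tool_pos: [0.5704, 0.3036, 0.0961]
orientation: [-179.8, -0.0, 178.9]
force: [-3.7, -12.1, 11.6]
opening: 0.0137
```

Run:
```python
from h import *
o=get_obs(); print(o['clock'],o['tool_pos'],o['orientation'],o['force'],o['moment'])
s=snap("scene"); save(s,'s3.png',(70,190,270,420),5); P=cloud(s);x,y,z=P[...,0],P[...,1],P[...,2]
def plane(m,n):
    Q=P[m]; c=np.median(Q,0); Q=Q[np.linalg.norm(Q-c,axis=1)<.1]
    for _ in range(4):
        c=Q.mean(0); u=np.linalg.svd(Q-c,full_matrices=False)[2][2]; d=abs((Q-c)@u); Q=Q[d<max(.002,1.5*d.std())]
    print(n,len(Q),c,np.degrees(u))
plane((x>.50)&(x<.55)&(y>.308)&(y<.33)&(z>.045)&(z<.125),'panel L')
plane((x>.60)&(x<.64)&(y>.308)&(y<.33)&(z>.045)&(z<.125),'panel R')
plane((x>.557)&(x<.584)&(y>.228)&(y<.285)&(z>.025)&(z<.04),'foot top')
plane((x>.51)&(x<.63)&(y>.19)&(y<.23)&(z>.005)&(z<.02),'board')
s=snap("wrist"); P=cloud(s);x,y,z=P[...,0],P[...,1],P[...,2]
plane((x>.557)&(x<.584)&(y>.228)&(y<.285)&(z>.025)&(z<.045),'foot top w')
plane((x>.51)&(x<.63)&(y>.18)&(y<.23)&(z>.005)&(z<.025),'board w')
```

```text
21.2 [0.57043214 0.30361996 0.09609272] [-1.79830696e+02 -1.31633078e-02  1.78933890e+02] [ -3.71278835 -12.13203256  11.62387014] [-3.79065526  1.24414635  0.01027693]
panel L 210 [0.52070572 0.32053116 0.07799131] [ -1.36006259 -57.27578848  -0.66380237]
panel R 253 [0.62005253 0.31887411 0.08486688] [ 1.80502282 57.26661944 -0.28729874]
foot top 94 [0.56978782 0.26089012 0.0317928 ] [ 1.16266792 -1.14826344 57.27247196]
board 359 [0.56933355 0.21029179 0.01159197] [  0.25582265  -0.41605389 -57.29369777]
foot top w 2268 [0.57046598 0.26147818 0.0331619 ] [ -0.31818311   0.16046541 -57.29467131]
board w 11572 [0.56992481 0.20424225 0.01312472] [-4.48946618e-02  7.81503947e-02 -5.72957086e+01]
```

View pics/s3.png

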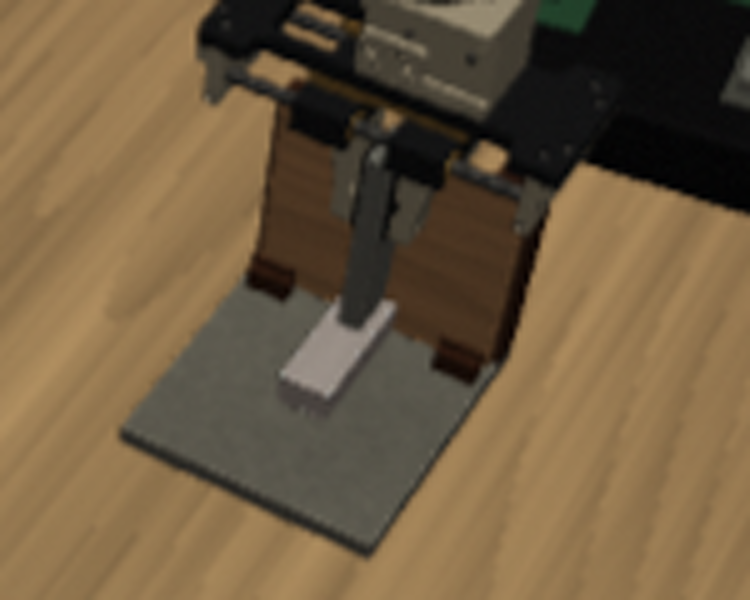

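```bash
python3 -m pendant '[[[0,0.5,0,0,0,0],[0,1,-0.3,0,0,0],[0,1,-0.3,0,0,0],[0,1,-0.3,0,0,0],[0,1,-0.3,0,0,0],[0,1,-0.3,0,0,0]]]'
python3 - <<'E'
from h import *
o=get_obs(); print(o['tool_pos'],o['orientation'],o['force'],o['opening'])
if o['force'][1]<-8 and o['force'][2]>5 and o['tool_pos'][2]<.097: print(close_job())
E
```

```text
clock: 22.05
tool_pos: [0.5704, 0.3036, 0.0961]
orientation: [-179.8, -0.0, 178.9]
force: [-4.1, -15.2, 15.6]
opening: 0.0138
[0.57042364 0.30363493 0.09605685] [-1.79757048e+02 -2.89778337e-02  1.78925427e+02] [ -4.13870532 -15.22280063  15.61116471] 0.01379445588924705
the job is handed in; nothing more can be done
None
```

I moved the tallest panel from the rack to the jig slot, set it against the posts and let go. Then I picked up the grey square and pressed it into the corner, and handed the job in at about 22 s, still gripping it. No verdict is reported, so success rests on my own checks.

- **Pressing force:** the last reading was about 15 N toward the panel and about 16 N down on the board. The tool had stopped moving, and the fingers were stopped at the 14 mm blade. The panel and board forces were not measured separately.
- **Square:** in the wrist camera its foot top is 20 mm above the board and parallel to it within about 0.4° (0.007 rad). It is in line with the jig to about 0.1° by the tool yaw.
- **Panel:** it is centred to about 1 mm and its front face is at the expected position against the posts. The scene camera's plane fits for the panel's two halves disagree by about 0.5–1° in tilt. That camera's fit of the foot was also about 1° off the wrist camera's, so I put this down to depth noise.
- **Sideways load:** about 4 N remained in x, which I left uncorrected.
- **Bystanders:** nothing else was touched as far as the pictures showed. I did not re-measure the other objects' positions at the end.

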